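Switch off and lock out the live circuit

ROBOT

A 7-joint arm with a two-finger parallel gripper is mounted at the origin on the work surface. World frame = base frame: x ahead of the robot, y to its left, z up, the work surface at z = 0. Lengths are in m, angles in degrees, forces in N, time in s.
With the tool pointing down it reaches from about 0.425 to 1.025 m from the base axis. Payload 3.6 kg.
Tool frame: the origin (TCP) lies at the very end of the fingers, on their centre line; the grasp point (between the pads) lies 19 mm behind it; z points along the fingers, y is the line along which they close (so a half turn about z gives the same grasp; the last joint's range is limited). The gripper opens to 85 mm and grips with 20 to 120 N. Pads are 22 mm wide; open, the fingers measure 114 mm over their backs; the gripper's body (76 mm by 85 mm) begins 54 mm behind the grasp point. The pads swing forward as they close: fully open they stand 13 mm farther back than shut.
Start: joints at [71.19, 33.873, 2.773, 92.16, -1.908, 54.013, -1.931], TCP at [0.169, -0.705, 0.231] pointing down, gripper open.
Joint ranges: [-153.93, 153.93], [-27.13, 128.08], [-72.61, 78.16], [10.71, 143.7], [-87.88, 267.88], [4.46, 118.87], [-176.78, 176.78]. Speed limits (degrees/s): [147.25, 147.25, 180, 180, 180, 180, 180].

INTERFACE

Orientations are given as [roll, pitch, yaw] about the fixed x, y, z axes, in that order (R = Rz(yaw) Ry(pitch) Rx(roll)).
In Python, from rig import r gives the robot as it stands.
- The arm moves only by the shell command python3 -m inch 'ROWS' [FORCE]. ROWS is JSON, a list that holds one entry, the list of rows, each a list of 5 numbers: the shift along the tool's x, y, z in mm, then the turn about the tool's z in rad, then the opening, from 0 (shut) to 1 (fully open). In form: [[[dx, dy, dz, twist, claw], ...]]. A call has 1 to 10 rows; each row is the pose to reach, as a shift and turn from the pose commanded when the call began, along the tool's axes at that moment; what a row does not reach only later rows make up. A row lasts 1/10 s, in which the tool goes at most 50 mm and 8.59 degrees, less where a joint would pass 70% of its speed; a pose out of reach is approached as far as the arm can. A call with a gripper value outside its range is refused whole. The fingers move at their own pace and stop on an object; FORCE is the grip in N (left out, the last holds). Time passes only in rows, so rows that repeat a pose let the fingers close. It gives the time, the measured TCP pose, the force, the opening and the grip force at its end, in the units of the state.
- r.read_state(): the state, without advancing time (a new reading comes with each control period).
- r.get_image(name): name is "scene" or "top" or "wrist"; returns the picture (400x640x3 uint8, red, green, blue); there is no depth.
- r.camera_params(name): a dict with "fx", "fy", "cx", "cy" (pixels), "k1" (the pictures are not rectified: a ray, as slopes to the right and down, at radius r is drawn at 1 + k1 r^2 times it, then the intrinsics apply), "R" (3x3) and "t" (3): a world point X has camera coordinates R X + t. Camera axes: x right, y down, z forward; pixel columns grow to the right and rows downward; lengths in m; the calibration is good to about 2 mm. A picture is of the moment at which its call begins: read the wrist's pose just before it. camera_params takes no time and is no camera call; for the wrist camera it gives the pose at the moment of the call.
- r.close_job(): hands the job in; it is judged then, once.
The state is a dict: "time_s": time; "joint_positions": joint angles; "dq": joint speeds; "effort": joint torques, N m; "tcp_pos": TCP position; "orientation": TCP orientation; "contact_force": force on the tool from outside, world axes, zero at the start; "ft_torque": the same for the moment, N m; "gripper_width": opening from 0.0 (shut) to 1.0 (fully open); "grip_force": force on a finger pad.
Only numpy, scipy, OpenCV 4.12 (cv2) and the standard library are available. Lean on these libraries where they do the work, as an engineer would, in place of code of your own. Each camera call takes 0.05 s, during which the arm holds its last target. There are 200 camera calls.

TASK

One of the three lever switches on the panel has been left on: its lever leans towards the coloured tab behind it, while the other two lean away from theirs. Throw that lever fully over to off; once it is off, move the spring clamp of the same colour as that switch's tab from the rail and clip it upright onto the middle of that tab's top edge, well down and square, as a lockout. Leave the other switches, the other clamps and everything else on the bench where they are.

Things in the scene. Friction and masses are not known exactly. Their poses are not given: they have to be found in the camera images.
- switch_a_base: grey switch housing 70 x 50 x 25 mm, fixed on the panel; one in each of the three bays, in shuffled order. Origin: centre of its underside (15 mm above the table). Its +x axis points to the coloured tab of its own bay, whose centre is 60 mm away. The lever turns about a level axis along y, 22 mm above the origin: a 10 mm steel rod with a black ball knob 26 mm across, centred 80 mm from that axis.
- switch_a (a joint): lever angle of this switch, rad: 0 = OFF (leaning 0.5 rad from vertical away from its tab), 1.0 = ON (leaning 0.5 rad towards its tab). It stays where it is left and takes about 1 N at the knob. Exactly one of the three switches starts ON (above 0.85); the others start below 0.1.
- switch_b_base: grey switch housing 70 x 50 x 25 mm, fixed on the panel; one in each of the three bays, in shuffled order. Origin: centre of its underside (15 mm above the table). Its +x axis points to the coloured tab of its own bay, whose centre is 60 mm away. The lever turns about a level axis along y, 22 mm above the origin: a 10 mm steel rod with a black ball knob 26 mm across, centred 80 mm from that axis.
- switch_b (a joint): lever angle of this switch, rad: 0 = OFF (leaning 0.5 rad from vertical away from its tab), 1.0 = ON (leaning 0.5 rad towards its tab). It stays where it is left and takes about 1 N at the knob. Exactly one of the three switches starts ON (above 0.85); the others start below 0.1.
- switch_c_base: grey switch housing 70 x 50 x 25 mm, fixed on the panel; one in each of the three bays, in shuffled order. Origin: centre of its underside (15 mm above the table). Its +x axis points to the coloured tab of its own bay, whose centre is 60 mm away. The lever turns about a level axis along y, 22 mm above the origin: a 10 mm steel rod with a black ball knob 26 mm across, centred 80 mm from that axis.
- switch_c (a joint): lever angle of this switch, rad: 0 = OFF (leaning 0.5 rad from vertical away from its tab), 1.0 = ON (leaning 0.5 rad towards its tab). It stays where it is left and takes about 1 N at the knob. Exactly one of the three switches starts ON (above 0.85); the others start below 0.1.
- switch_a_tip (a point): centre of this switch's black ball knob (26 mm across).
- switch_b_tip (a point): centre of this switch's black ball knob (26 mm across).
- switch_c_tip (a point): centre of this switch's black ball knob (26 mm across).
- tab_red: red lockout tab, fixed on the panel: an upright plate 44 mm wide (its y axis), 5.8 mm thick (its x axis) and 62 mm high, on a foot 30 mm deep and 8 mm high. Origin: centre of the underside; the top edge is at z = 62 mm. The three tabs stand in the three bays in shuffled order; bays are 90 mm apart.
- tab_yellow: yellow lockout tab, fixed on the panel: an upright plate 44 mm wide (its y axis), 5.8 mm thick (its x axis) and 62 mm high, on a foot 30 mm deep and 8 mm high. Origin: centre of the underside; the top edge is at z = 62 mm. The three tabs stand in the three bays in shuffled order; bays are 90 mm apart.
- tab_blue: blue lockout tab, fixed on the panel: an upright plate 44 mm wide (its y axis), 5.8 mm thick (its x axis) and 62 mm high, on a foot 30 mm deep and 8 mm high. Origin: centre of the underside; the top edge is at z = 62 mm. The three tabs stand in the three bays in shuffled order; bays are 90 mm apart.
- clamp_red: red clothes-peg spring clamp, 70 g, jaws down on the rail, tips 16 mm below its edge. Width 24 mm (y); jaws close along x. Origin: lowest point, midway between jaw tips. Pads z 0-20, pivot 46, handles z 54-96 mm leaning out, 49 mm across the tops. 12 N squeezes them flat and parallel at 30 mm: jaw gap 22 mm at the tips, 15 at the pads' top; the frame (of the -x arm) then leans 0.2 rad.
- clamp_yellow: yellow clothes-peg spring clamp, 70 g, jaws down on the rail, tips 16 mm below its edge. Width 24 mm (y); jaws close along x. Origin: lowest point, midway between jaw tips. Pads z 0-20, pivot 46, handles z 54-96 mm leaning out, 49 mm across the tops. 12 N squeezes them flat and parallel at 30 mm: jaw gap 22 mm at the tips, 15 at the pads' top; the frame (of the -x arm) then leans 0.2 rad.
- clamp_blue: blue clothes-peg spring clamp, 70 g, jaws down on the rail, tips 16 mm below its edge. Width 24 mm (y); jaws close along x. Origin: lowest point, midway between jaw tips. Pads z 0-20, pivot 46, handles z 54-96 mm leaning out, 49 mm across the tops. 12 N squeezes them flat and parallel at 30 mm: jaw gap 22 mm at the tips, 15 at the pads' top; the frame (of the -x arm) then leans 0.2 rad.
- panel: light switch panel, a plate 170 (x) x 290 (y) x 15 mm fixed on the bench, carrying three bays along its y axis at -90, 0 and +90 mm; in each bay the switch housing is at x = -40 mm and the tab at x = +20 mm. Origin: centre of the underside.
- rail: parking rail fixed on the bench: upright aluminium plate 210 mm long (its y axis), 5.8 mm thick (x axis), top edge 62 mm above the bench, on a dark foot 60 mm deep and 6 mm high. The clamps stand on it about 70 mm apart, in shuffled order. Origin: centre of the underside.
- meter: bystander, loose: black analogue multimeter lying on its back behind the panel, 135 x 95 x 44 mm. Origin at its underside.
- bottle: bystander, loose: white squeeze bottle with a red cap, 38 mm across, 120 mm tall, standing between panel and rail. Origin at its underside.
- spool: bystander, loose: grey solder-wire spool, 44 mm across, 40 mm tall, standing close by the rail. Origin at its underside.
- tin: bystander, loose: small steel bowl, 56 mm across, 30 mm high, close by the rail. Origin at its underside.
- marker: bystander, loose: black marker pen with a red cap, 130 mm long, lying. Origin at its underside.
- screwdriver: bystander, loose: yellow-handled screwdriver, lying in front of the panel
- partsbox: bystander, loose: clear compartment box, 110 x 190 x 35 mm. Origin at its underside.
Mind the look-alikes: they are no part of the job. What is shaped like the clamp_blue but turquoise is not meant.

How it is judged (in metres and radians):
On the way, in this order (a step that is already met when the one before it is completed fails the run):
1. the lever that was on is thrown off (value of joint each of switch_a, switch_b, switch_c below 0.2 rad and distance of any of switch_a_tip, switch_b_tip, switch_c_tip from where it was at the start of the episode above 0.04 m), for 0.2 s.
2. the clamp of the tab's colour is clipped on the tab of that switch (((((distance of switch_a_tip from where it was at the start of the episode above 0.04 m and horizontal distance between switch_a_base and tab_red below 0.078 m) or (distance of switch_b_tip from where it was at the start of the episode above 0.04 m and horizontal distance between switch_b_base and tab_red below 0.078 m) or (distance of switch_c_tip from where it was at the start of the episode above 0.04 m and horizontal distance between switch_c_base and tab_red below 0.078 m)) and x of clamp_red in the frame of tab_red between -0.006 and 0.006 m and y of clamp_red in the frame of tab_red between -0.015 and 0.015 m and z of clamp_red in the frame of tab_red between 0.022 and 0.052 m and angle between the x axis of clamp_red and the x axis of tab_red, either way round below 0.3 rad and angle between clamp_red's own z axis and vertical below 0.2 rad and contact force between clamp_red and tab_red above 2 N and distance of each of clamp_yellow, clamp_blue from where it was at the start of the episode below 0.015 m) or (((distance of switch_a_tip from where it was at the start of the episode above 0.04 m and horizontal distance between switch_a_base and tab_yellow below 0.078 m) or (distance of switch_b_tip from where it was at the start of the episode above 0.04 m and horizontal distance between switch_b_base and tab_yellow below 0.078 m) or (distance of switch_c_tip from where it was at the start of the episode above 0.04 m and horizontal distance between switch_c_base and tab_yellow below 0.078 m)) and x of clamp_yellow in the frame of tab_yellow between -0.006 and 0.006 m and y of clamp_yellow in the frame of tab_yellow between -0.015 and 0.015 m and z of clamp_yellow in the frame of tab_yellow between 0.022 and 0.052 m and angle between the x axis of clamp_yellow and the x axis of tab_yellow, either way round below 0.3 rad and angle between clamp_yellow's own z axis and vertical below 0.2 rad and contact force between clamp_yellow and tab_yellow above 2 N and distance of each of clamp_red, clamp_blue from where it was at the start of the episode below 0.015 m) or (((distance of switch_a_tip from where it was at the start of the episode above 0.04 m and horizontal distance between switch_a_base and tab_blue below 0.078 m) or (distance of switch_b_tip from where it was at the start of the episode above 0.04 m and horizontal distance between switch_b_base and tab_blue below 0.078 m) or (distance of switch_c_tip from where it was at the start of the episode above 0.04 m and horizontal distance between switch_c_base and tab_blue below 0.078 m)) and x of clamp_blue in the frame of tab_blue between -0.006 and 0.006 m and y of clamp_blue in the frame of tab_blue between -0.015 and 0.015 m and z of clamp_blue in the frame of tab_blue between 0.022 and 0.052 m and angle between the x axis of clamp_blue and the x axis of tab_blue, either way round below 0.3 rad and angle between clamp_blue's own z axis and vertical below 0.2 rad and contact force between clamp_blue and tab_blue above 2 N and distance of each of clamp_red, clamp_yellow from where it was at the start of the episode below 0.015 m))), for 0.2 s.
At the end, for the whole second after the job is handed in: All levers off (< 0.2 rad). The clamp in the colour of the live switch's tab grips that tab (> 2 N), tips 10-40 mm below its top edge, within 15 mm of its middle, 0.3 rad of square, 0.2 rad of upright, at rest. Other clamps within 15 mm of their start (value of joint each of switch_a, switch_b, switch_c below 0.2 rad and ((((distance of switch_a_tip from where it was at the start of the episode above 0.04 m and horizontal distance between switch_a_base and tab_red below 0.078 m) or (distance of switch_b_tip from where it was at the start of the episode above 0.04 m and horizontal distance between switch_b_base and tab_red below 0.078 m) or (distance of switch_c_tip from where it was at the start of the episode above 0.04 m and horizontal distance between switch_c_base and tab_red below 0.078 m)) and x of clamp_red in the frame of tab_red between -0.006 and 0.006 m and y of clamp_red in the frame of tab_red between -0.015 and 0.015 m and z of clamp_red in the frame of tab_red between 0.022 and 0.052 m and angle between the x axis of clamp_red and the x axis of tab_red, either way round below 0.3 rad and angle between clamp_red's own z axis and vertical below 0.2 rad and contact force between clamp_red and tab_red above 2 N and distance of each of clamp_yellow, clamp_blue from where it was at the start of the episode below 0.015 m and linear speed of clamp_red below 0.02 m/s) or (((distance of switch_a_tip from where it was at the start of the episode above 0.04 m and horizontal distance between switch_a_base and tab_yellow below 0.078 m) or (distance of switch_b_tip from where it was at the start of the episode above 0.04 m and horizontal distance between switch_b_base and tab_yellow below 0.078 m) or (distance of switch_c_tip from where it was at the start of the episode above 0.04 m and horizontal distance between switch_c_base and tab_yellow below 0.078 m)) and x of clamp_yellow in the frame of tab_yellow between -0.006 and 0.006 m and y of clamp_yellow in the frame of tab_yellow between -0.015 and 0.015 m and z of clamp_yellow in the frame of tab_yellow between 0.022 and 0.052 m and angle between the x axis of clamp_yellow and the x axis of tab_yellow, either way round below 0.3 rad and angle between clamp_yellow's own z axis and vertical below 0.2 rad and contact force between clamp_yellow and tab_yellow above 2 N and distance of each of clamp_red, clamp_blue from where it was at the start of the episode below 0.015 m and linear speed of clamp_yellow below 0.02 m/s) or (((distance of switch_a_tip from where it was at the start of the episode above 0.04 m and horizontal distance between switch_a_base and tab_blue below 0.078 m) or (distance of switch_b_tip from where it was at the start of the episode above 0.04 m and horizontal distance between switch_b_base and tab_blue below 0.078 m) or (distance of switch_c_tip from where it was at the start of the episode above 0.04 m and horizontal distance between switch_c_base and tab_blue below 0.078 m)) and x of clamp_blue in the frame of tab_blue between -0.006 and 0.006 m and y of clamp_blue in the frame of tab_blue between -0.015 and 0.015 m and z of clamp_blue in the frame of tab_blue between 0.022 and 0.052 m and angle between the x axis of clamp_blue and the x axis of tab_blue, either way round below 0.3 rad and angle between clamp_blue's own z axis and vertical below 0.2 rad and contact force between clamp_blue and tab_blue above 2 N and distance of each of clamp_red, clamp_yellow from where it was at the start of the episode below 0.015 m and linear speed of clamp_blue below 0.02 m/s))); the robot touches nothing.
It fails at once if one of the switches that were off is thrown over (past 0.6 rad) ((value of joint switch_a above 0.6 rad and distance of switch_a_tip from where it was at the start of the episode above 0.034 m) or (value of joint switch_b above 0.6 rad and distance of switch_b_tip from where it was at the start of the episode above 0.034 m) or (value of joint switch_c above 0.6 rad and distance of switch_c_tip from where it was at the start of the episode above 0.034 m)).
It fails at once if a bystander is moved by more than 30 mm (distance of any of meter, bottle, spool, tin, marker, screwdriver, partsbox from where it was at the start of the episode above 0.03 m).
It also fails if it takes over 54 s, if anything falls off the work surface, if the arm or the gripper's body presses on something with over 40 N, if the wrist force passes 120 N, or if a joint passes its speed limit or range.

## Working session

There is one attempt and no reset: what is moved stays moved. The work goes in short steps, Python scripts to look and compute and a shell command to move; the robot and the scene stay as the last step left them, time stands still between calls to the robot, and variables do not carry over. Pictures are saved under pics/ and viewed, at most 10 in all, crops included, and the job is handed in when it is done.

```bash
ls; mkdir -p pics
python3 - <<'E'
from rig import r
import cv2
for n in ["top","scene"]:
    im=r.get_image(n); cv2.imwrite(f"pics/{n}0.png",im[:,:,::-1]); p=r.camera_params(n); print(n,p)
s=r.read_state(); print(s)
E
```

```text
pics
top {'fx': 481.8116859046114, 'fy': 481.8116859046114, 'cx': 321.34193848801624, 'cy': 200.51237137445153, 'k1': -0.14468529831629312, 'R': array([[-0.00752952, -0.9998348 ,  0.0165431 ],
       [-0.98814497,  0.00490261, -0.15344535],
       [ 0.1533389 , -0.01750236, -0.98801865]]), 't': array([-0.04269102,  0.57394026,  1.40751488])}
scene {'fx': 467.1968599972688, 'fy': 467.1968599972688, 'cx': 313.32173770942404, 'cy': 201.6958822008907, 'k1': -0.06688389743746913, 'R': array([[ 0.62733689,  0.77874323,  0.00272176],
       [ 0.52164785, -0.41762682, -0.74395656],
       [-0.57821446,  0.46813119, -0.66822244]]), 't': array([-0.32299635, -0.24421952,  1.48398895])}
{'time_s': 0.1, 'joint_positions': array([71.19017351, 33.9232911 ,  2.76946474, 92.23096588, -1.90757654,
       54.0129057 , -1.93033114]), 'dq': array([-0.01021808, -0.1609865 , -0.01496244, -0.16352493, -0.01665658,
       -0.00901797,  0.03376514]), 'effort': array([ 4.01579906e-03, -5.49999225e+01,  1.55274276e+00, -1.98825628e+01,
        9.62889462e-03,  3.90863424e-03, -1.74792848e-05]), 'tcp_pos': array([ 0.16847252, -0.70436087,  0.23020812]), 'orientation': array([-1.79879250e+02,  8.20236748e-03,  1.34564535e+01]), 'contact_force': array([-0.90001011, -0.22785513, -0.07694674]), 'ft_torque': array([ 0.0321457 ,  0.00523411, -0.0110045 ]), 'grip_force': 0.0, 'gripper_width': 0.9951515900580362}
```

View pics/top0.png

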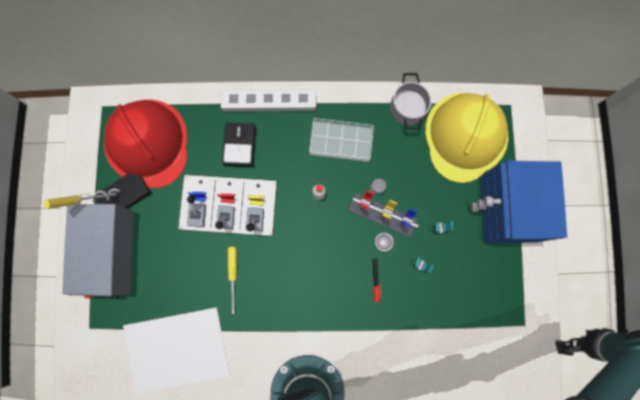

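View pics/scene0.png

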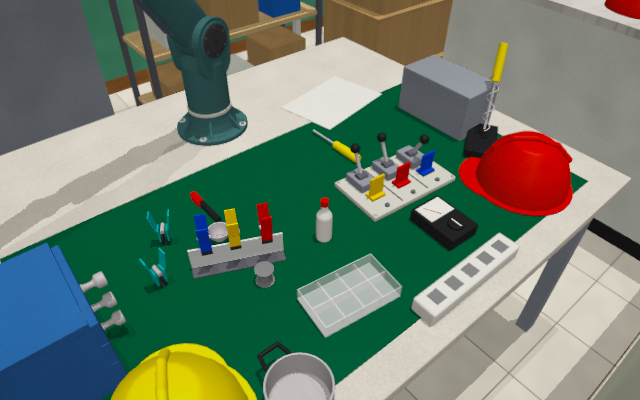

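Blue switch is ON: in the top view its knob is at about (196,195), close to the blue tab, while the red and yellow knobs (~(224,226), ~(253,229)) lean away. The clamps on the rail are red (367,200), yellow (388,209) and blue (409,216). The turquoise look-alikes are off the rail.

```bash
cat > h.py <<'E'
import numpy as np, cv2
from rig import r
def ray(P,uv):
    x=(np.array(uv,float)-[P['cx'],P['cy']])/[P['fx'],P['fy']]
    d=x.copy()
    for _ in range(20): d=x/(1+P['k1']*(d@d))
    R=np.array(P['R']); return -R.T@P['t'], R.T@np.array([d[0],d[1],1.])
def onz(P,uv,z):
    o,d=ray(P,uv); return o+d*(z-o[2])/d[2]
def tri(P,a,Q,b):
    o,d=ray(P,a);p,e=ray(Q,b); d/=np.linalg.norm(d); e/=np.linalg.norm(e)
    s=np.linalg.lstsq(np.c_[d,-e],p-o,rcond=None)[0]
    A=o+s[0]*d;B=p+s[1]*e
    return (A+B)/2,np.linalg.norm(A-B)
def proj(P,X):
    c=np.array(P['R'])@X+P['t'];d=c[:2]/c[2];d=d*(1+P['k1']*(d@d))
    return d*[P['fx'],P['fy']]+[P['cx'],P['cy']]
RNG={'red':[(0,8),(172,180)],'yellow':[(20,32)],'blue':[(108,128)]}
def blobs(im,col,roi,v=60,amin=8):
    h=cv2.cvtColor(im,cv2.COLOR_RGB2HSV);m=np.zeros(h.shape[:2],np.uint8)
    for a,b in RNG[col]: m|=cv2.inRange(h,(a,130,v),(b,255,255))
    k=np.zeros_like(m);x0,y0,x1,y1=roi;k[y0:y1,x0:x1]=m[y0:y1,x0:x1]
    n,l,st,c=cv2.connectedComponentsWithStats(k)
    return [(c[i].round(1),st[i],cv2.minAreaRect(np.argwhere(l==i)[:,::-1].astype(np.float32))) for i in range(1,n) if st[i][4]>=amin]
E
python3 - <<'E'
from h import *
T=cv2.imread('pics/top0.png');S=cv2.imread('pics/scene0.png')
def crop(im,x,y,w,h,W,H): return cv2.resize(im[y:y+h,x:x+w],(W,H),interpolation=cv2.INTER_CUBIC)
a=np.hstack([crop(T,175,170,110,75,440,300),crop(T,340,170,90,75,360,300)])
b=np.hstack([crop(S,330,125,130,95,400,300),crop(S,180,190,120,90,400,300)])
cv2.imwrite('pics/c0.png',np.vstack([a,b]))
for n,im,rs in [('top',T,[(175,170,285,245),(340,170,430,245)]),('scene',S,[(330,125,460,220),(180,190,300,280)])]:
  for c in RNG:
    for q in rs:
      for x in blobs(im[:,:,::-1].copy(),c,q): print(n,c,x[0],x[1],np.round(x[2][0],1),np.round(x[2][1],1),round(x[2][2]))
E
```

```text
top red [177.5 173.2] [175 170   8  10  50] [178.5 174.5] [9. 7.] 90
top red [227.  197.7] [219 194  15   9 104] [226. 198.] [ 8. 14.] 90
top red [367.9 195.1] [363 190  11  11  66] [368.1 195.3] [7.6 8.5] 27
top red [363.5 205.9] [360 204   8   5  24] [363.6 205.8] [8.  2.7] 27
top yellow [256.1 199.5] [249 196  14   8  96] [255.5 199.5] [ 7. 13.] 90
top yellow [390.6 204.6] [386 200  11  10  65] [390.6 204.6] [7.2 9.2] 34
top yellow [385.6 215.1] [382 213   8   5  22] [385.6 215.3] [7.6 2.7] 27
top blue [198.2 195.7] [190 192  15   9  99] [197. 196.] [ 8. 14.] 90
top blue [410.7 213.3] [405 209  12   9  61] [410.6 213.5] [6.9 9.4] 39
top blue [405.7 223.8] [402 222   9   5  25] [406.1 223.7] [8.9 3.2] 18
scene red [402.  175.3] [392 161  19  27 302] [401. 174.] [26. 18.] 90
scene red [459. 172.] [459 168   1   9   9] [459. 172.] [8. 0.] -90
scene red [195.9 198.1] [190 191  14  16 119] [196.3 198.3] [16.3  8.5] 45
scene red [264.7 221.4] [257 203  16  38 428] [265.2 221.4] [37.3 13. ] 83
scene yellow [344.2 150.2] [332 141  24  22 224] [345.3 150.3] [29.1  9.2] 34
scene yellow [359.5 156.5] [359 154   2   6   8] [359.5 156.5] [5. 1.] 90
scene yellow [376.  187.7] [366 173  19  28 336] [375.  186.5] [27. 18.] 90
scene yellow [232.1 227.4] [224 208  17  40 435] [232.1 227.4] [38.3 11.7] 81
scene blue [426.1 163.7] [416 151  19  25 270] [427.8 162.9] [15.4 26.8] 25
scene blue [202.4 233. ] [194 214  18  39 425] [202.2 233. ] [38.  11.8] 79
```

View pics/c0.png

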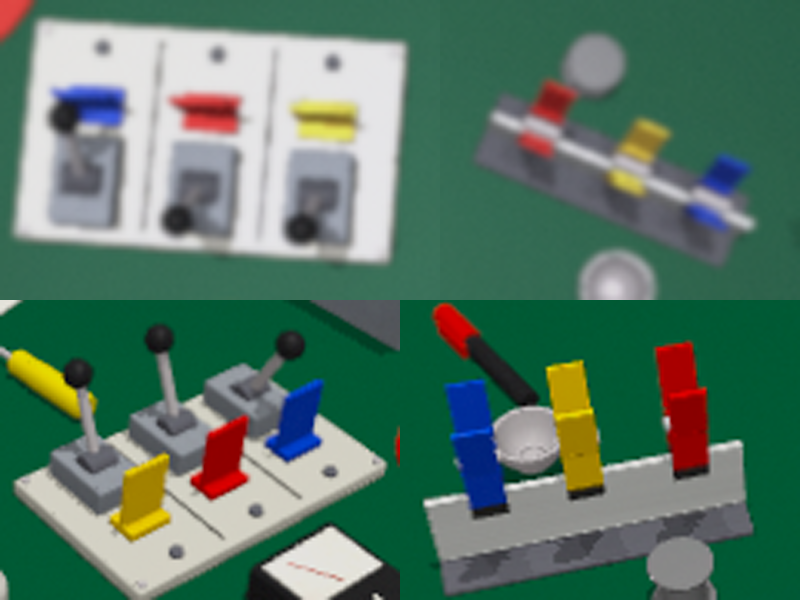

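The crops confirm it: the blue knob at top ≈(191,199) leans over the blue tab, and the blue clamp is on the right end of the rail. The rail edge runs (352,199)→(419,226), and the panel corners are at (184,175), (277,180), (272,236) and (178,230).

Run:
```python
from h import *
P=r.camera_params('top');Q=r.camera_params('scene')
c=[onz(P,u,.015) for u in [(184.2,175),(276.8,180.5),(272.5,236),(178.2,230)]]
for x in c: print('corner',x.round(4))
pc=np.mean(c,0); yl=(c[0]-c[1]+c[3]-c[2]); xl=(c[0]-c[3]+c[1]-c[2])
print('panel',pc.round(4),np.degrees(np.arctan2(-yl[0],yl[1])),np.degrees(np.arctan2(xl[1],xl[0])),np.linalg.norm(yl)/2,np.linalg.norm(xl)/2)
a=np.arctan2(-yl[0],yl[1]);R=np.array([[np.cos(a),-np.sin(a)],[np.sin(a),np.cos(a)]])
for y in(.09,0,-.09): print('tab',(pc[:2]+R@[.02,y]).round(4),'housing',(pc[:2]+R@[-.04,y]).round(4))
print('knob',onz(P,(191.2,199.2),.107).round(4), tri(P,(191.2,199.2),Q,(424,139)))
e=[onz(P,u,.062) for u in[(352.5,199.2),(418.8,226.5)]]
d=e[0]-e[1];print('rail',e,np.linalg.norm(d),'yaw',np.degrees(np.arctan2(-d[0],d[1])))
for n,f,b in [('red',(367.9,195.1),(363.5,205.9)),('yel',(390.6,204.6),(385.6,215.1)),('blue',(410.7,213.3),(405.7,223.8))]:
    A=onz(P,f,.125);B=onz(P,b,.13);print(n,A.round(4),B.round(4),((A+B)/2).round(4))
# crop corner: top of near handle tops in scene
for n,u in [('blue back handle top',(180+ (467-400)*.3,190+(382-300)*.3))]: print(onz(Q,u,.142))
```

```text
corner [0.6611 0.3813 0.015 ]
corner [0.6416 0.0906 0.015 ]
corner [0.4697 0.1027 0.015 ]
corner [0.4887 0.3939 0.015 ]
panel [0.5653 0.2421 0.015 ] -3.780766935646453 -4.090668818868956 0.2916131921216282 0.17259396245029815
tab [0.5912 0.3306] housing [0.5313 0.3346]
tab [0.5853 0.2408] housing [0.5254 0.2448]
tab [0.5793 0.151 ] housing [0.5194 0.155 ]
knob [0.5697 0.3326 0.107 ] (array([0.56994051, 0.33266457, 0.10877627]), np.float64(0.001436564321883615))
rail [array([ 0.57447155, -0.13898464,  0.062     ]), array([ 0.49111112, -0.33602053,  0.062     ])] 0.2139441561262243 yaw -22.931875742042347
red [ 0.5762 -0.1781  0.125 ] [ 0.5444 -0.1643  0.13  ] [ 0.5603 -0.1712  0.1275]
yel [ 0.5484 -0.2427  0.125 ] [ 0.5177 -0.2267  0.13  ] [ 0.533  -0.2347  0.1275]
blue [ 0.523  -0.2999  0.125 ] [ 0.4924 -0.2835  0.13  ] [ 0.5077 -0.2917  0.1275]
[ 0.49319393 -0.28610995  0.142     ]
```

```bash
cat > go.py <<'E'
import sys;from h import *
x,y,z,yaw=map(float,sys.argv[1:]);s=r.read_state();p=s['tcp_pos'];o=s['orientation'];a=np.radians(o[2])
d=np.array([x,y,z])-p;tx=np.array([np.cos(a),np.sin(a),0]);ty=np.array([np.sin(a),-np.cos(a),0])
w=(yaw-o[2]+180)%360-180
print('t',s['time_s'],'rows',np.round([1e3*d@tx,1e3*d@ty,-1e3*d[2],-np.radians(w)],3),'j7',s['joint_positions'][6].round(1),'rpy',o.round(2))
E
python3 go.py .47 -.33 .33 67
```

```text
t 0.1 rows [ 380.366 -293.916  -99.792   -0.935] j7 -1.9 rpy [-1.7988e+02  1.0000e-02  1.3460e+01]
```

```bash
python3 -m inch '[[[40,-30,-30,-0.1,0],[80,-60,-60,-0.2,0],[120,-90,-90,-0.3,0],[155,-120,-100,-0.4,0],[195,-150,-100,-0.5,0],[235,-180,-100,-0.6,0],[270,-210,-100,-0.7,0],[310,-240,-100,-0.8,0],[345,-268,-100,-0.9,0],[380,-294,-100,-0.935,0]]]' 20; python3 -m inch '[[[0,0,0,0,0],[0,0,0,0,0]]]'
python3 - <<'E'
from h import *
s=r.read_state();P=r.camera_params('wrist');im=r.get_image('wrist');cv2.imwrite('pics/w1.png',im[:,:,::-1]);np.save('w1.npy',P,allow_pickle=True);print(s['tcp_pos'],s['orientation'],s['time_s'],(-P['R'].T@P['t']).round(3))
E
python3 go.py .64 .33 .25 86
```

```text
time_s: 1.1
tcp_pos: [0.4672, -0.3326, 0.3311]
orientation: [-180.0, 0.0, 67.2]
contact_force: [0.7, -0.8, 0.3]
gripper_width: -0.003
grip_force: 0.0
time_s: 1.3
tcp_pos: [0.4675, -0.3327, 0.331]
orientation: [-180.0, -0.0, 67.3]
contact_force: [-0.6, 0.3, -0.1]
gripper_width: 0.0
grip_force: 0.0
[ 0.46753524 -0.33274859  0.33096828] [-1.79953725e+02 -1.19102118e-02  6.72545034e+01] 1.3 [ 0.494 -0.271  0.473]
t 1.35 rows [ 6.79685e+02 -9.92480e+01  8.08780e+01 -3.31000e-01] j7 2.1 rpy [-1.7994e+02  3.0000e-02  6.7040e+01]
```

View pics/w1.png

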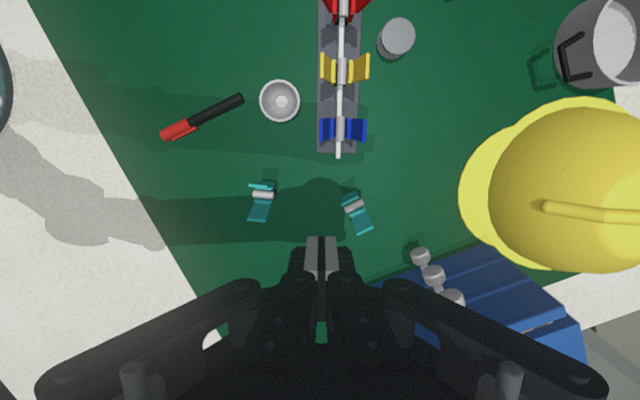

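The wrist view shows the blue clamp at (343,130), with handles at (327,130) and (358,130). The rail edge is at (341,20)→(338,158), so it lies nearly along tool x.

Run:
```python
from h import *
P=np.load('w1.npy',allow_pickle=True).item();im=cv2.imread('pics/w1.png')[:,:,::-1].copy()
for b in blobs(im,'blue',(300,100,390,160),40): print(b)
e=[onz(P,u,.062) for u in [(341,22),(338,158)]];d=e[0]-e[1];print(e,np.degrees(np.arctan2(-d[0],d[1])))
h=cv2.cvtColor(im,cv2.COLOR_RGB2HSV)
# white-ish rail edge column centre per row
for y in range(35,158,15):
    m=np.where((h[y,325:356,1]<40)&(h[y,325:356,2]>200))[0]; print(y,m+325)
```

```text
(array([326.2, 128.6]), array([319, 118,  16,  24, 348], dtype=int32), ((326.5, 129.5), (23.0, 15.0), 90.0))
(array([355.4, 129.2]), array([345, 118,  22,  25, 446], dtype=int32), ((355.1340026855469, 129.9544219970703), (20.760738372802734, 23.231002807617188), 3.012787342071533))
[array([ 0.55558926, -0.18398178,  0.062     ]), array([ 0.49212829, -0.33204368,  0.062     ])] -23.200510103087474
35 [339 340 341 342]
50 [339 340 341 342]
65 [341 342]
80 [341 342]
95 [338 339 340 341]
110 [338 339 340]
125 []
140 []
155 [337 338 339]
```

```bash
python3 -m inch '[[[45,-7,8,-0.05,0],[90,-14,16,-0.1,0],[140,-20,24,-0.15,0],[190,-28,32,-0.2,0],[240,-35,40,-0.25,0],[290,-42,48,-0.3,0],[335,-50,56,-0.33,0],[380,-57,64,-0.33,0],[430,-64,72,-0.33,0],[480,-70,80,-0.33,0]]]'; python3 go.py .64 .33 .25 86
```

```text
time_s: 2.35
tcp_pos: [0.5899, 0.1314, 0.2508]
orientation: [-180.0, 0.1, 85.7]
contact_force: [0.5, -0.5, 1.8]
gripper_width: -0.0
grip_force: 0.0
t 2.35 rows [ 2.01817e+02  3.49590e+01  8.49000e-01 -6.00000e-03] j7 -35.6 rpy [-1.7998e+02  1.1000e-01  8.5660e+01]
```

Run:
```python
from h import *
P=np.load('w1.npy',allow_pickle=True).item()
L=onz(P,(319,130),.142);Rr=onz(P,(366.5,130),.142);print('clamp',L,Rr,(L+Rr)/2,np.linalg.norm(L-Rr))
P=r.camera_params('wrist');im=r.get_image('wrist');cv2.imwrite('pics/w2.png',im[:,:,::-1]);np.save('w2.npy',P,allow_pickle=True)
for b in blobs(im,'blue',(0,0,640,300),40,40): print(b)
```

```text
clamp [ 0.48524459 -0.28597622  0.142     ] [ 0.5303026  -0.30476765  0.142     ] [ 0.50777359 -0.29537194  0.142     ] 0.04881948387120517
```

View pics/w2.png

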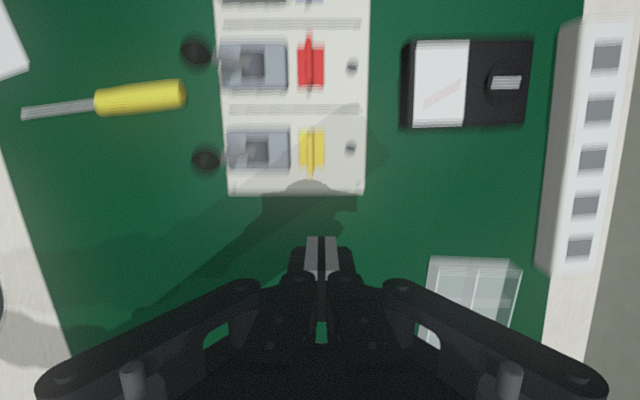

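This blurred frame shows the red tab (311,62) and yellow tab (312,150) with both levers leaning away. The blue bay is above the frame, so I'll stop a bit farther on for a still view.

```bash
python3 -m inch '[[[40,0,0,0,0],[80,0,0,0,0],[80,0,0,0,0],[80,0,0,0,0]]]'
python3 - <<'E'
from h import *
P=r.camera_params('wrist');im=r.get_image('wrist');cv2.imwrite('pics/w3.png',im[:,:,::-1]);np.save('w3.npy',P,allow_pickle=True)
for b in blobs(im,'blue',(0,0,640,300),40,40): print(b)
for t in [(.5912,.3306,.077)]: print(proj(P,np.array(t)))
cv2.imwrite('pics/w3c.png',cv2.resize(im[0:200,200:440,::-1],(720,600),interpolation=cv2.INTER_CUBIC))
E
python3 go.py .64 .333 .25 86
```

```text
time_s: 2.8
tcp_pos: [0.5951, 0.2116, 0.2511]
orientation: [-180.0, 0.1, 85.9]
contact_force: [0.3, -0.9, -0.5]
gripper_width: -0.001
grip_force: 0.0
(array([310.3,  60.3]), array([ 297,   29,   27,   55, 1154], dtype=int32), ((310.0, 56.0), (54.0, 26.0), 90.0))
[307.26978686  55.32650106]
t 2.85 rows [ 1.25969e+02  3.55590e+01  1.03000e+00 -4.00000e-03] j7 -42.5 rpy [-1.7997e+02  1.2000e-01  8.5780e+01]
```

View pics/w3c.png

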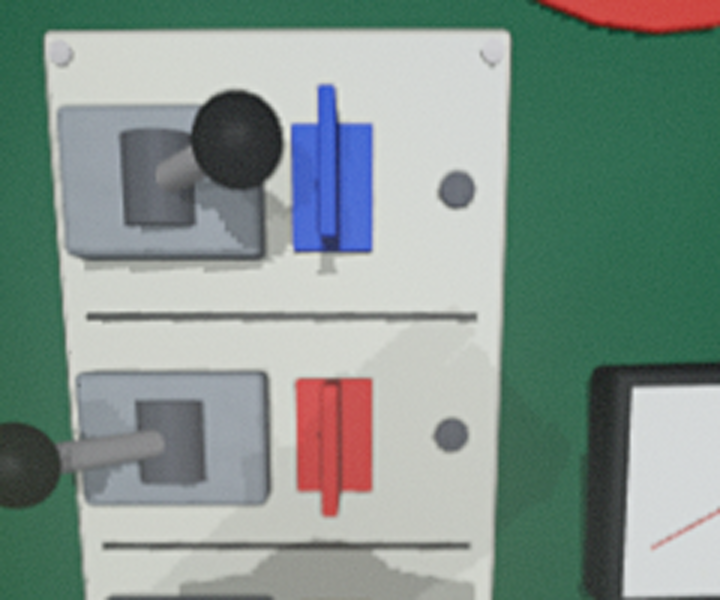

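The crop shows the blue tab's top edge running from (308.8,29.3) to (309.3,78.7) in full-picture pixels, and the blue knob at (279,46.7).

Run:
```python
from h import *
P=np.load('w3.npy',allow_pickle=True).item()
A=onz(P,(308.8,29.0),.077);B=onz(P,(309.3,78.7),.077);d=A-B
print(A,B,(A+B)/2,np.linalg.norm(d),np.degrees(np.arctan2(-d[0],d[1])));print('knob',onz(P,(279,46.7),.107))
C=onz(P,(310.3,127.5),.077);D=onz(P,(310,172),.077);d=(A+B)/2-(C+D)/2;print((C+D)/2,np.linalg.norm(d),np.degrees(np.arctan2(-d[0],d[1])))
```

```text
[0.59439791 0.35283953 0.077     ] [0.59145085 0.30997364 0.077     ] [0.59292438 0.33140658 0.077     ] 0.0429670831265356 -3.932943277427144
knob [0.5690461  0.33405208 0.107     ]
[0.5869381  0.24288135 0.077     ] 0.08872740568293525 -3.868581621034044
```

```bash
python3 -m inch '[[[40,10,20,0,0],[80,20,40,0,0],[120,30,60,0,0],[126,32,90,0,0],[126,32,120,0,0],[126,32,152,0,0],[126,32,152,0,0]]]'; python3 go.py .51 .335 .098 86
```

```text
time_s: 3.55
tcp_pos: [0.6337, 0.3298, 0.0943]
orientation: [-179.6, 0.5, 85.7]
contact_force: [-0.6, -0.6, -0.2]
gripper_width: -0.001
grip_force: 0.0
t 3.55 rows [-4.02700e+00 -1.23775e+02 -3.73400e+00 -5.00000e-03] j7 -54.3 rpy [-179.57    0.49   85.72]
```

```bash
python3 -m inch '[[[0,-20,-2,0,0],[0,-35,-2,0,0],[0,-50,-2,0,0],[0,-65,-2,0,0],[0,-78,-2,0,0],[0,-90,-2,0,0],[0,-100,-2,0,0],[0,-108,-2,0,0],[0,-114,-2,0,0],[0,-118,-2,0,0]]]'; python3 -m inch '[[[0,-2,0,0,0],[0,-4,0,0,0]]]'
```

```text
time_s: 4.55
tcp_pos: [0.5188, 0.3442, 0.1015]
orientation: [179.9, -0.0, 86.0]
contact_force: [6.1, -1.4, -2.5]
gripper_width: 0.001
grip_force: 2.6
time_s: 4.75
tcp_pos: [0.5185, 0.3444, 0.1021]
orientation: [179.6, -0.1, 85.9]
contact_force: [9.6, -1.1, -2.7]
gripper_width: -0.002
grip_force: 3.9
```

```bash
python3 -m inch '[[[0,20,-10,0,0],[0,20,-50,0,0],[0,20,-90,0,0],[0,20,-130,0,0.5],[-40,20,-150,0,1],[-80,20,-150,0,1],[-120,20,-150,0,1],[-120,20,-150,0,1]]]'
python3 - <<'E'
from h import *
P=r.camera_params('wrist');im=r.get_image('wrist');np.save('w4.npy',P,allow_pickle=True)
print(proj(P,np.array([.5927,.3312,.077])))
cv2.imwrite('pics/w4.png',cv2.resize(im[0:240,160:480,::-1],(800,600),interpolation=cv2.INTER_CUBIC))
E
python3 go.py .508 -.295 .25 66.8
```

```text
time_s: 5.55
tcp_pos: [0.5249, 0.2158, 0.2507]
orientation: [-179.9, 0.4, 85.4]
contact_force: [-0.4, -0.6, -0.2]
gripper_width: 0.843
grip_force: 0.0
[384.16480674  51.79696401]
t 5.6 rows [-5.14406e+02  2.24560e+01  1.07500e+00  3.28000e-01] j7 -45.9 rpy [-1.7992e+02  1.6000e-01  8.5600e+01]
```

View pics/w4.png

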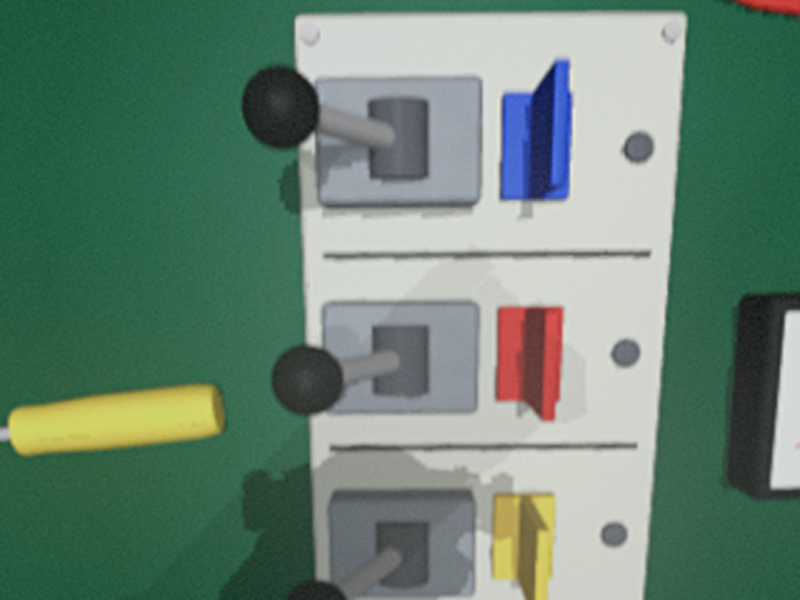

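The blue lever now leans away from its tab: its knob is at crop (280,107), like the other two, so all three are off. The blue tab's top edge runs (563,60)→(558,188) in the crop, which agrees with my earlier estimate to about 2 mm. Next, the clamp.

```bash
python3 -m inch '[[[-50,2,0,0.05,1],[-100,4,0,0.1,1],[-150,6,0,0.15,1],[-200,8,0,0.2,1],[-250,10,0,0.25,1],[-300,12,0,0.3,1],[-350,14,0,0.328,1],[-400,16,0,0.328,1],[-440,19,0,0.328,1],[-450,20,0,0.328,1]]]'; python3 -m inch '[[[0,0,0,0,1],[0,0,0,0,1]]]'
python3 - <<'E'
from h import *
P=r.camera_params('wrist');im=r.get_image('wrist');cv2.imwrite('pics/w5.png',im[:,:,::-1])
print(proj(P,np.array([.5078,-.2954,.142])),proj(P,np.array([.5078,-.2954,.062])))
for b in blobs(im,'blue',(200,0,440,330),40): print(b)
E
python3 go.py .508 -.295 .2 66.8
```

```text
time_s: 6.6
tcp_pos: [0.5135, -0.2318, 0.2513]
orientation: [180.0, 0.1, 66.8]
contact_force: [-0.5, 0.3, 0.5]
gripper_width: 0.999
grip_force: 0.0
time_s: 6.8
tcp_pos: [0.5142, -0.2241, 0.2514]
orientation: [-180.0, -0.1, 67.3]
contact_force: [0.4, 1.5, -0.4]
gripper_width: 1.001
grip_force: 0.0
[344.91662672 271.8298099 ] [339.83875711 237.50962824]
(array([326.3, 254.1]), array([318, 227,  18,  54, 468], dtype=int32), ((327.1416931152344, 254.21142578125), (14.558549880981445, 54.59455871582031), 23.428695678710938))
(array([359.3, 255.2]), array([347, 227,  26,  54, 651], dtype=int32), ((357.41619873046875, 254.2947998046875), (56.34082794189453, 19.13867950439453), 53.74616622924805))
t 6.85 rows [-6.8228e+01  2.1774e+01  5.1479e+01  1.0000e-02] j7 -12.4 rpy [-1.7996e+02 -9.0000e-02  6.7370e+01]
```

View pics/w5.png

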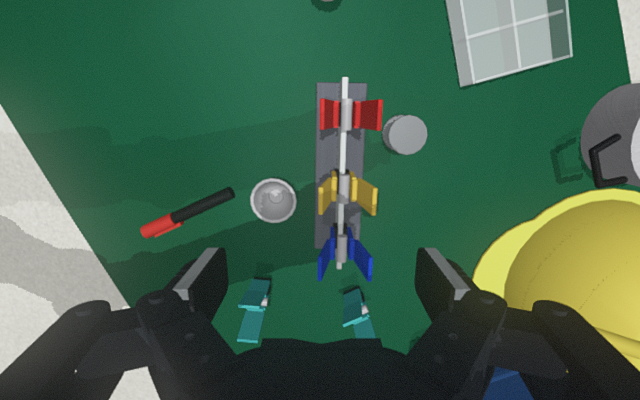

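The wrist view shows the blue clamp between the open fingers: its handle tops are at about (318–373, 270), as predicted, the yellow clamp is clear, and the turquoise ones are well below and behind. I'll move over it and descend.

```bash
python3 -m inch '[[[-35,11,0,0.01,1],[-60,20,10,0.01,1],[-68,22,30,0.01,1],[-68,22,50,0.01,1],[-68,22,55,0.01,1],[-68,22,55,0.01,1],[-68,22,55,0.01,1]]]'; python3 go.py .5078 -.2954 .105 66.8
```

```text
time_s: 7.55
tcp_pos: [0.5084, -0.2966, 0.1975]
orientation: [179.9, -0.0, 66.7]
contact_force: [0.4, 0.6, 0.4]
gripper_width: 1.001
grip_force: 0.0
t 7.55 rows [ 8.4300e-01 -1.0600e+00  9.2479e+01 -2.0000e-03] j7 -7.5 rpy [ 1.7993e+02 -3.0000e-02  6.6710e+01]
```

```bash
python3 -m inch '[[[1,-1,30,0,1],[1,-1,60,0,1],[1,-1,80,0,1],[1,-1,94,0,1],[1,-1,94,0,1],[1,-1,94,0,0.7],[1,-1,94,0,0.5],[1,-1,94,0,0.3],[1,-1,94,0,0.2],[1,-1,94,0,0.2]]]' 30; python3 -m inch '[[[0,0,0,0,0.1],[0,0,0,0,0.1],[0,0,0,0,0.1],[0,0,0,0,0.1]]]'
```

```text
time_s: 8.55
tcp_pos: [0.5069, -0.2968, 0.103]
orientation: [180.0, 0.0, 66.6]
contact_force: [-0.4, 0.8, -0.7]
gripper_width: 0.34
grip_force: 36.3
time_s: 8.95
tcp_pos: [0.5067, -0.2966, 0.1026]
orientation: [-180.0, -0.0, 66.6]
contact_force: [-0.3, 0.2, -0.1]
gripper_width: 0.339
grip_force: 36.3
```

```bash
python3 -m inch '[[[0,0,-10,0,0.1],[0,0,-25,0,0.1],[0,0,-45,0,0.1],[0,0,-75,0,0.1],[0,0,-110,0,0.1],[0,0,-145,0,0.1],[0,0,-150,0,0.1],[0,0,-150,0,0.1]]]'
python3 - <<'E'
from h import *
im=r.get_image('wrist');s=r.get_image('scene');cv2.imwrite('pics/w6.png',np.vstack([cv2.resize(im[100:350,160:480],(600,300)),cv2.resize(s[120:320,100:460],(600,300))])[:,:,::-1])
E
python3 go.py .5927 .332 .25 86.1
```

```text
time_s: 9.75
tcp_pos: [0.5076, -0.297, 0.2551]
orientation: [179.8, 0.0, 66.6]
contact_force: [-0.2, 0.3, -0.6]
gripper_width: 0.342
grip_force: 36.3
t 9.85 rows [ 6.11051e+02 -1.70158e+02  2.15200e+00 -3.41000e-01] j7 -6.0 rpy [-1.7991e+02  1.0000e-02  6.6570e+01]
```

View pics/w6.png

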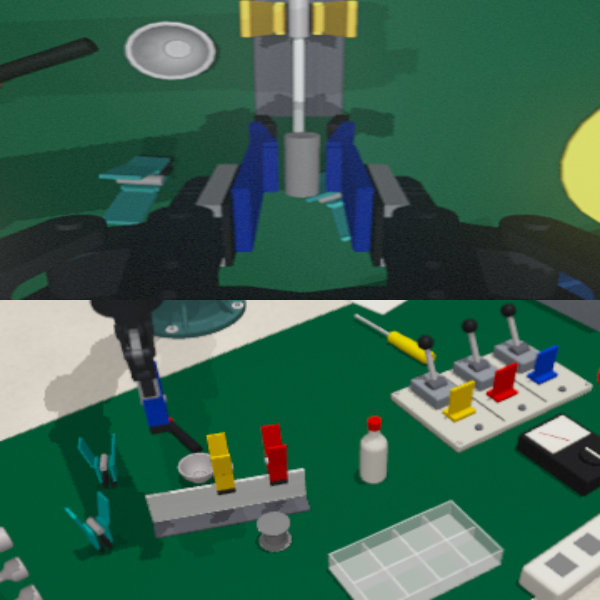

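The clamp is held upright and centred between the fingers (pivot at crop (302,165)). Yellow and red are still on the rail. Moving over to the tab.

```bash
python3 -m inch '[[[20,-6,0,-0.03,0.1],[60,-17,0,-0.06,0.1],[105,-29,0,-0.1,0.1],[150,-42,0,-0.14,0.1],[195,-54,0,-0.18,0.1],[240,-67,0,-0.22,0.1],[285,-79,0,-0.26,0.1],[330,-92,0,-0.3,0.1],[375,-104,0,-0.32,0.1],[415,-116,0,-0.34,0.1]]]'; python3 go.py .5927 .332 .25 86.1
```

```text
time_s: 10.85
tcp_pos: [0.5637, 0.1339, 0.2512]
orientation: [-179.8, -0.0, 86.3]
contact_force: [0.9, -0.3, -1.5]
gripper_width: 0.343
grip_force: 36.3
t 10.85 rows [1.99553e+02 1.61020e+01 1.18800e+00 3.00000e-03] j7 -35.1 rpy [-1.7982e+02 -2.0000e-02  8.6290e+01]
```

```bash
python3 -m inch '[[[45,4,0,0,0.1],[90,8,0,0,0.1],[135,12,0,0,0.1],[170,15,0,0,0.1],[190,16,0,0,0.1],[199,16,0,0,0.1],[199,16,0,0,0.1],[199,16,0,0,0.1],[199,16,0,0,0.1]]]'; python3 go.py .5925 .332 .1125 86.1
```

```text
time_s: 11.75
tcp_pos: [0.5955, 0.3247, 0.2524]
orientation: [-180.0, 0.1, 85.9]
contact_force: [0.9, 0.2, -1.1]
gripper_width: 0.342
grip_force: 36.3
t 11.75 rows [ 7.02400e+00 -3.54600e+00  1.39883e+02 -4.00000e-03] j7 -51.0 rpy [-1.800e+02  1.300e-01  8.587e+01]
```

```bash
python3 -m inch '[[[4,-2,30,0,0.1],[7,-3,60,0,0.1],[7,-3,85,0,0.1],[7,-3,95,0,0.1],[7,-3,95,0,0.1],[7,-3,95,0,0.1]]]'; python3 go.py .5925 .332 .1125 86.1
python3 - <<'E'
from h import *
w=r.get_image('wrist');s=r.get_image('scene');P=r.camera_params('scene');print(proj(P,np.array([.5927,.3312,.077])))
cv2.imwrite('pics/f.png',np.vstack([cv2.resize(w[100:350,160:480],(600,300)),cv2.resize(s[90:210,340:500],(600,300))])[:,:,::-1])
E
```

```text
time_s: 12.35
tcp_pos: [0.5935, 0.3346, 0.1587]
orientation: [179.9, -0.0, 86.0]
contact_force: [0.3, 0.8, -0.9]
gripper_width: 0.342
grip_force: 36.3
t 12.35 rows [-2.6810e+00 -7.6900e-01  4.6222e+01 -2.0000e-03] j7 -54.6 rpy [ 1.7992e+02 -5.0000e-02  8.5980e+01]
[427.96784581 152.9020434 ]
```

View pics/f.png

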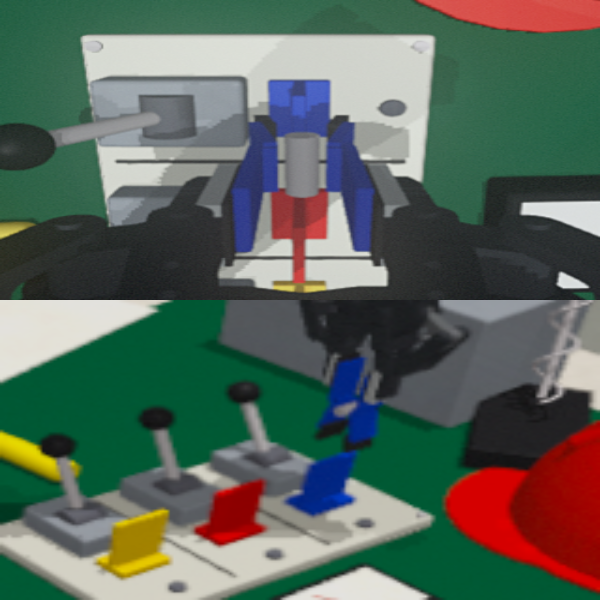

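The clamp's open jaws straddle the blue tab's plate line: the plate is at crop x≈298 and the pivot at 302. It hangs just above the tab, so I'll lower it.

```bash
python3 -m inch '[[[-3,-1,10,0,0.1],[-3,-1,20,0,0.1],[-3,-1,30,0,0.1],[-3,-1,38,0,0.1],[-3,-1,44,0,0.1],[-3,-1,46,0,0.1],[-3,-1,46,0,0.1],[-3,-1,46,0,0.1]]]'
```

```text
time_s: 13.25
tcp_pos: [0.5915, 0.3323, 0.1118]
orientation: [180.0, -0.0, 86.1]
contact_force: [1.2, -0.7, -0.9]
gripper_width: 0.339
grip_force: 36.3
```

No contact force, so release gradually.

```bash
python3 -m inch '[[[0,0,0,0,0.4],[0,0,0,0,0.45],[0,0,0,0,0.5],[0,0,0,0,0.55],[0,0,0,0,0.6],[0,0,0,0,0.7],[0,0,0,0,0.85],[0,0,0,0,1],[0,0,0,0,1],[0,0,0,0,1]]]'; python3 -m inch '[[[0,0,-15,0,1],[0,0,-35,0,1],[0,0,-70,0,1],[0,0,-110,0,1],[0,0,-150,0,1],[-50,0,-170,0,1],[-100,0,-170,0,1],[-150,0,-170,0,1],[-150,0,-170,0,1],[-150,0,-170,0,1]]]'
python3 - <<'E'
from h import *
P=r.camera_params('wrist');Q=r.camera_params('top');S=r.camera_params('scene')
w=r.get_image('wrist');t=r.get_image('top');s=r.get_image('scene')
for n,im,C,roi in[('w',w,P,(150,0,500,240)),('t',t,Q,(175,170,285,245)),('s',s,S,(400,100,458,220)),('s',s,S,(180,190,300,280))]:
  print(n,'tab base',proj(C,np.array([.5927,.3312,.015])).round(1),'clamp pivot exp',proj(C,np.array([.5927,.3312,.102])).round(1),'top',proj(C,np.array([.5927,.3312,.152])).round(1))
  for c in RNG:
    for b in blobs(im,c,roi,40,20): print(n,c,b[0],b[1])
# pairs of handle outer edges in wrist
cv2.imwrite('pics/end.png',np.vstack([cv2.resize(w[0:200,200:520],(600,300)),cv2.resize(s[90:210,340:500],(600,300))])[:,:,::-1])
E
```

```text
time_s: 14.25
tcp_pos: [0.5913, 0.332, 0.1116]
orientation: [-180.0, -0.0, 86.1]
contact_force: [0.5, -0.0, 0.0]
gripper_width: 0.996
grip_force: 0.0
time_s: 15.25
tcp_pos: [0.5813, 0.18, 0.2827]
orientation: [179.9, 0.0, 85.8]
contact_force: [0.7, -0.6, -0.1]
gripper_width: 1.002
grip_force: 0.0
w tab base [320.6  39.3] clamp pivot exp [320.6  18.2] top [320.6  -0.4]
w red [320. 115.] [309  95  23  41 830]
w yellow [177.5 139.2] [ 150  127   58   25 1128]
w yellow [320.4 187. ] [310 170  22  44 739]
w blue [319.5  23.4] [ 290    0   60   56 1587]
t tab base [199.3 196.5] clamp pivot exp [192.4 191.7] top [188.  188.6]
t red [177.5 173.2] [175 170   8  10  50]
t blue [191.3 185.2] [188 182   8   7  34]
t blue [198.1 196.2] [188 192  19   9  98]
s tab base [424.3 171.1] clamp pivot exp [429.5 145.2] top [432.7 129.2]
s red [404.3 173.9] [400 161  11  27 206]
s blue [427.8 152.9] [416 127  27  49 490]
s tab base [424.3 171.1] clamp pivot exp [429.5 145.2] top [432.7 129.2]
s red [195.9 198.1] [190 191  14  16 119]
s red [264.6 221.6] [257 203  16  39 435]
s yellow [232.1 227.5] [224 208  17  40 436]
```

```bash
python3 -m inch '[[[0,0,0,0,1],[0,0,0,0,1],[0,0,0,0,1]]]'; python3 -c "
from rig import r;print(r.close_job())"
```

```text
time_s: 15.7
tcp_pos: [0.5808, 0.1834, 0.2815]
orientation: [-180.0, -0.0, 86.1]
contact_force: [0.3, 0.3, -0.6]
gripper_width: 1.003
grip_force: 0.0
the job is handed in; nothing more can be done
None
```

I threw the blue-tab switch to off, clipped the blue clamp onto the middle of the blue tab, and handed the job in at 15.7 s; no verdict came back, but the final camera measurements put the clamp on the tab and the other clamps unmoved.

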